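# Switch on the idle channel and shut the switch cover

## Task

On the channel unit, one of the five little rocker switches in the open window is still off: it leans the opposite way to the other four. Press its raised end down with the pointed tip of the black spudger so that it snaps over to match the others, keeping your fingers off the switches and leaving the other four on. Then push the sliding cover fully shut over the window until the steel catch springs up behind it, and leave the spudger lying flat on the bench; leave the tweezers and the small screwdriver where they lie.

Things in the scene. Friction and masses are not known exactly. Their poses are not given: they have to be found in the camera images.
- channel_unit: fixed grey switch unit, housing x -88 to 96, y -30 to 30, deck at z 38 mm, on an aluminium plate (x -99 to 105, y -44 to 60, 4 mm thick). Origin on the bench under the housing, z up; +x: the way the cover closes (away from the robot at yaw 0); +y: the side with the terminal strip (y 30 to 48, up to z 30). Two rails along x at y -28 to -19.5 and 19.5 to 28, top at z 46.5
- window (a point): middle of the window in the deck, at deck height: channel_unit x 45, y 0, z 38 mm. The window spans x 9 to 81, y -17 to 17. Five rockers stand in a row along x at x 17, 31, 45, 59, 73 (14 mm pitch), all tops below the deck. Beyond the window an end stop at x 88 to 96 rises to z 45.5
- switch_a: one of the five rocker switches, starts ON. Origin on the rocker's axle (along x), 31 mm above the bench; axes as channel_unit. White rocker, 10 mm wide (x), 26 long (y)
- switch_a_rocker (a joint): tilt of that switch's rocker, rad: +0.32 = ON (its -y end down), -0.32 = OFF (its -y end up). Starts ON
- switch_b: one of the five rocker switches, starts ON. Origin on the rocker's axle (along x), 31 mm above the bench; axes as channel_unit. White rocker, 10 mm wide (x), 26 long (y)
- switch_b_rocker (a joint): tilt of that switch's rocker, rad: +0.32 = ON (its -y end down), -0.32 = OFF (its -y end up). Starts ON
- switch_c: one of the five rocker switches, the one that starts OFF, anywhere in the row. Origin on the rocker's axle (along x), 31 mm above the bench; axes as channel_unit. White rocker, 10 mm wide (x), 26 long (y). 10 mm from the axle its raised end stands 5.8 mm above this origin, a pressed end 1 mm below it. Takes about 3 N; pressed down to 1.5 mm above it snaps over and stays
- switch_c_rocker (a joint): tilt of that switch's rocker, rad: +0.32 = ON (its -y end down), -0.32 = OFF (its -y end up). Starts OFF
- switch_d: one of the five rocker switches, starts ON. Origin on the rocker's axle (along x), 31 mm above the bench; axes as channel_unit. White rocker, 10 mm wide (x), 26 long (y)
- switch_d_rocker (a joint): tilt of that switch's rocker, rad: +0.32 = ON (its -y end down), -0.32 = OFF (its -y end up). Starts ON
- switch_e: one of the five rocker switches, starts ON. Origin on the rocker's axle (along x), 31 mm above the bench; axes as channel_unit. White rocker, 10 mm wide (x), 26 long (y)
- switch_e_rocker (a joint): tilt of that switch's rocker, rad: +0.32 = ON (its -y end down), -0.32 = OFF (its -y end up). Starts ON
- cover (a joint): black cover plate (84 x 42.5 x 3.5 mm, top at z 41.5) sliding along channel_unit +x in the rails: 0 to 0.004 = parked open at the robot's end, 0.084 = fully shut against the end stop. Stiff: friction about 3 N, stays where it is left
- cover_rib (a point): middle of the near (-x) face of the cover's thumb rib, the face to push on; 47 mm above the bench. The rib is 34 mm wide (y), 6 mm thick and rises from the cover's top at z 41.5 to z 52; moves with the cover. Behind it the cover is flat for 31 mm
- catch (a joint): sprung steel tongue in the deck, 10 x 12 mm, held down by the cover until the cover's near edge has passed it (at cover 0.0825); height in m: 0 = down, 0.004 = sprung up behind the cover, which it then locks
- spudger: loose black nylon spudger, 150 mm long, 16 g; origin at mid-length on its underside, x towards the pointed tip, z up. Handle 12 mm wide (y), 10 mm high (z 0 to 10) from x -45 to 35, cone to the tip at x 75, flat wedge (12 x 4.5 mm) at the tail x -75. Lies flat on the bench
- spudger_tip (a point): centre of the spudger's pointed end (2.4 mm across), on its axis 5 mm above its underside
- spudger_tail (a point): end of the spudger's flat tail, on its axis
- microscope: fixed stereo microscope, to be kept clear of: standing in the room from x 0.32 to 0.63 and y -0.24 to 0.04, up to 0.38 m high, to the right of the work
- monitor_corner (a point): lower near corner of the fixed screen behind the work, 0.13 m above the bench, to be kept clear of: from here the upright panel runs back and to the right, to about x 0.93, y 0.16 in the room, and up to 0.42 m
- tweezers: loose tweezers lying on the bench, 122 x 12 x 8 mm, origin near the middle of the underside, y along them; to be left alone
- small_driver: loose precision screwdriver with a 12 mm thick handle, 109 mm long, lying on the bench, origin in the handle's underside, y along it; to be left alone

How it is judged (in metres and radians):
On the way, in this order (a step that is already met when the one before it is completed fails the run):
1. the switch that was off is snapped on by the spudger's tip (value of joint switch_c_rocker above 0.2 rad and distance between spudger_tip and switch_c below 0.03 m).
2. the cover is pushed home and the catch has sprung up behind it (value of joint cover above 0.0815 m and value of joint catch above 0.003 m), for 0.2 s.
At the end, for the whole second after the job is handed in: All five rockers are on (tilt above 0.2 rad), the cover is within 2.5 mm of its end stop with the catch at least 3 mm up behind it, and the spudger lies still and flat on the bench (both ends less than 18 mm high) (all of step 2 and value of joint each of switch_a_rocker, switch_b_rocker, switch_c_rocker, switch_d_rocker, switch_e_rocker above 0.2 rad and height (world z) of each of spudger_tip, spudger_tail below 0.018 m and linear speed of spudger below 0.03 m/s); the robot touches nothing.
It fails at once if one of the four other switches is turned off (value of joint any of switch_a_rocker, switch_b_rocker, switch_d_rocker, switch_e_rocker below 0 rad).
It fails at once if the gripper's fingers press on a switch (contact force between the fingers and switch_a above 1 N or contact force between the fingers and switch_b above 1 N or contact force between the fingers and switch_c above 1 N or contact force between the fingers and switch_d above 1 N or contact force between the fingers and switch_e above 1 N).
It fails at once if the tweezers or the small screwdriver are moved by more than 40 mm (distance of any of tweezers, small_driver from where it was at the start of the episode above 0.04 m).
It also fails if it takes over 58 s, if anything falls off the work surface, if the arm or the gripper's body presses on something with over 40 N, if the wrist force passes 120 N, or if a joint passes its speed limit or range.

## Robot

A 7-joint arm with a two-finger parallel gripper is mounted at the origin on a cart in front of the work surface, level with it; the furniture and walls round the work are solid. World frame = base frame: x ahead of the robot, y to its left, z up, the work surface at z = 0. Lengths are in mm, angles in rad, forces in N, time in s.
With the tool pointing down it reaches from about 425 to 800 mm from the base axis. Payload 8.3 kg.
Tool frame: the origin (TCP) lies midway between the tips of the shut fingers; the grasp point (between the pads) lies 19 mm behind it (arm.pinch_z is the distance from the TCP to the grasp point, in mm); z points along the fingers, y is the line along which they close (so a half turn about z gives the same grasp; the last joint's range is limited). The gripper opens to 85 mm and grips with 20 to 120 N. Pads are 22 mm wide; open, the fingers measure 114 mm over their backs; the gripper's body (76 mm by 85 mm) begins 54 mm behind the grasp point. The pads swing forward as they close: fully open they stand 13 mm farther back than shut.
Start: joints at [1.225, 0.383, 0.016, 1.37, -0.006, 1.388, -0.046], TCP at [174.441, -600.144, 231.279] pointing down, gripper open.
Joint ranges: [-2.95, 2.95], [-0.25, 2.06], [-1.52, 1.56], [0.18, 2.33], [-1.44, 4.58], [0.02, 2.06], [-3.01, 3.01]. Speed limits (rad/s): [2.39, 2.39, 3.01, 3.01, 3.14, 3.14, 3.14].

## Interface

Orientations are given as a rotation vector (axis times angle).
In Python, from rig import arm gives the robot as it stands. The module is installed in compiled form; this text tells all that it offers.
- The arm moves only by the shell command python3 -m inch 'ROWS' [OPENING] [FORCE]. ROWS is JSON, a list of rows, each a list of 2 entries, a list of its own where there are three numbers: the shift along the tool's x, y, z in m, then the turn, a rotation vector about the tool's x, y, z in rad. In form: [[[tx, ty, tz], [rx, ry, rz]], ...]. A call has 1 to 10 rows; each row shifts and turns the commanded pose from where the row before left it, along the tool's axes as they then stand; what a row does not reach is not made up. A row lasts 1/10 s, in which the tool goes at most 50 mm and 8.59 degrees, less where a joint would pass 70% of its speed; a pose out of reach is approached as far as the arm can. A call is refused whole if a number of a shift passes 0.05 or a number of a turn 0.15, either way. A call with a gripper value outside its range is refused whole. OPENING is the finger opening in m, from 0 to 0.0854, set as the call begins (- or left out, the last holds). The fingers move at their own pace and stop on an object; FORCE is the grip in N (left out, the last holds). Time passes only in rows, so rows that do not move let the fingers close. It gives the time, the measured TCP pose, the force, the opening and the grip force at its end, in the units of the state.
- arm.read_state(): the state, without advancing time (a new reading comes with each control period).
- arm.capture(name): name is "scene" or "top"; returns a dict with "pixels" (420x560x3 uint8, red, green, blue), "mtx" (3x3 intrinsics, pixels), "camera_from_world" (4x4, takes a point from world to camera coordinates). Camera axes: x right, y down, z forward; pixel columns grow to the right and rows downward; lengths in mm; the calibration is good to about 2 mm. A picture is of the moment at which its call begins. There is no depth.
- arm.hand_in(): hands the job in; it is judged then, once.
The state is a dict: "time": time; "joint_positions": joint angles; "qvel": joint speeds; "joint_torque": joint torques, N m; "position": TCP position; "tool_rot": TCP orientation; "ft_force": force on the tool from outside, world axes, zero at the start; "wrist_torque": the same for the moment, N m; "gripper_width": finger opening in mm; "grasp_force": force on a finger pad.
Only numpy, scipy, OpenCV 4.12 (cv2) and the standard library are available. Lean on these libraries where they do the work, as an engineer would, in place of code of your own. Each camera call takes 0.05 s, during which the arm holds its last target. There are 200 camera calls.

## Working session

There is one attempt and no reset: what is moved stays moved. The work goes in short steps, Python scripts to look and compute and a shell command to move; the robot and the scene stay as the last step left them, time stands still between calls to the robot, and variables do not carry over. Pictures are saved under pics/ and viewed, at most 11 in all, crops included, and the job is handed in when it is done.

```bash
mkdir -p pics; python3 - <<'E'
from rig import arm
import cv2,pickle
s=arm.read_state();print(s, arm.pinch_z)
d={}
for n in("scene","top"):
    c=arm.capture(n);d[n]=c;print(n,c["mtx"].tolist(),c["camera_from_world"].round(3).tolist())
    cv2.imwrite(f"pics/{n}0.png",c["pixels"][:,:,::-1])
pickle.dump(d,open("c0.pkl","wb"))
E
```

```text
{'time': 0.0, 'joint_positions': array([ 1.22513346,  0.38426688,  0.01636379,  1.37114618, -0.00629835,
        1.38818318, -0.046478  ]), 'qvel': array([ 0.00186564, -0.00044941,  0.00136185,  0.00013172, -0.00113294,
        0.00116224, -0.00037262]), 'joint_torque': array([ 7.84244639e-05, -6.27589703e+01,  8.44069552e-01, -3.71816325e+01,
        1.63568300e-02,  1.41832794e-02, -5.68643134e-05]), 'position': array([ 174.28332464, -599.69435441,  230.26448153]), 'tool_rot': array([-3.10831497e+00, -4.42561179e-01,  4.84717286e-04]), 'ft_force': array([-0.2167826 , -0.76262853,  1.16960314]), 'wrist_torque': array([ 0.0045589 , -0.01818068, -0.01068295]), 'grasp_force': 0.0, 'gripper_width': 85.1143984886824} 18.700000000000003
scene [[383.3660792439969, 0.0, 281.71704706296975], [0.0, 383.3660792439969, 210.60670714769773], [0.0, 0.0, 1.0]] [[0.819, -0.573, 0.011, -313.764], [-0.281, -0.419, -0.863, 298.275], [0.5, 0.704, -0.504, 516.65], [0.0, 0.0, 0.0, 1.0]]
top [[475.77641320780987, 0.0, 281.2587117029639], [0.0, 475.77641320780987, 207.90111426675486], [0.0, 0.0, 1.0]] [[0.102, -0.995, -0.002, 145.17], [-0.97, -0.099, -0.223, 548.264], [0.222, 0.025, -0.975, 927.452], [0.0, 0.0, 0.0, 1.0]]
```

View pics/top0.png

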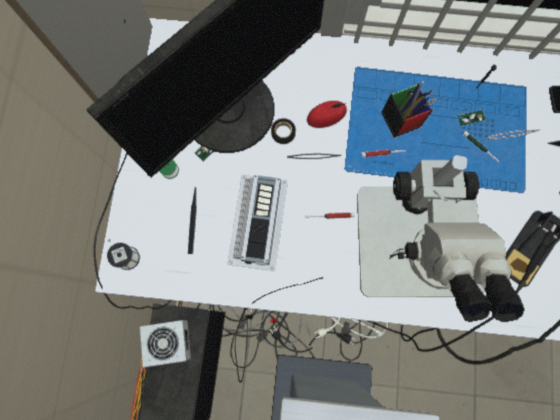

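View pics/scene0.png

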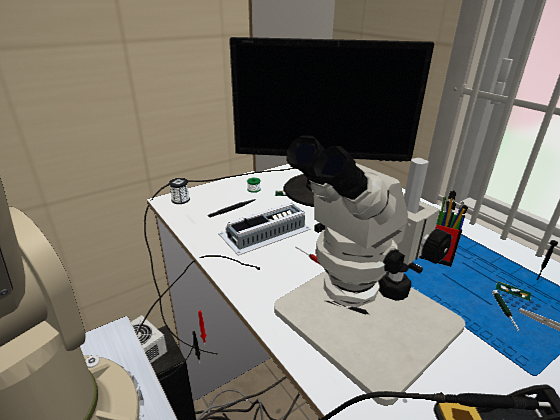

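The top view shows the unit near (258,222) with its window towards the top, and the spudger near (193,220). I'll enlarge that area next.

```bash
cat > h.py <<'E'
import numpy as np,cv2,pickle
def proj(c,P):
    P=np.atleast_2d(P).astype(float);q=P@c["camera_from_world"][:3,:3].T+c["camera_from_world"][:3,3]
    q=q@c["mtx"].T;return q[:,:2]/q[:,2:]
def unproj(c,uv,z):
    R=c["camera_from_world"][:3,:3];t=c["camera_from_world"][:3,3];o=-R.T@t
    d=R.T@np.linalg.solve(c["mtx"],[uv[0],uv[1],1]);return o+d*(z-o[2])/d[2]
E
python3 - <<'E'
from h import *
d=pickle.load(open("c0.pkl","rb"));c=d["top"]
cv2.imwrite("pics/crop1.png",cv2.resize(c["pixels"][160:280,165:325,::-1],None,fx=5,fy=5,interpolation=cv2.INTER_CUBIC))
for n,uv,z in[("spt",(194,188),5),("spb",(192,252),5),("unit",(258,222),38),("tw",(314,156),3),("drv",(330,216),5)]:print(n,unproj(c,uv,z).round(0))
E
```

```text
spt [569. 399.   5.]
spb [427. 383.   5.]
unit [501. 247.  38.]
tw [671. 140.   3.]
drv [536.  93.   5.]
```

View pics/crop1.png

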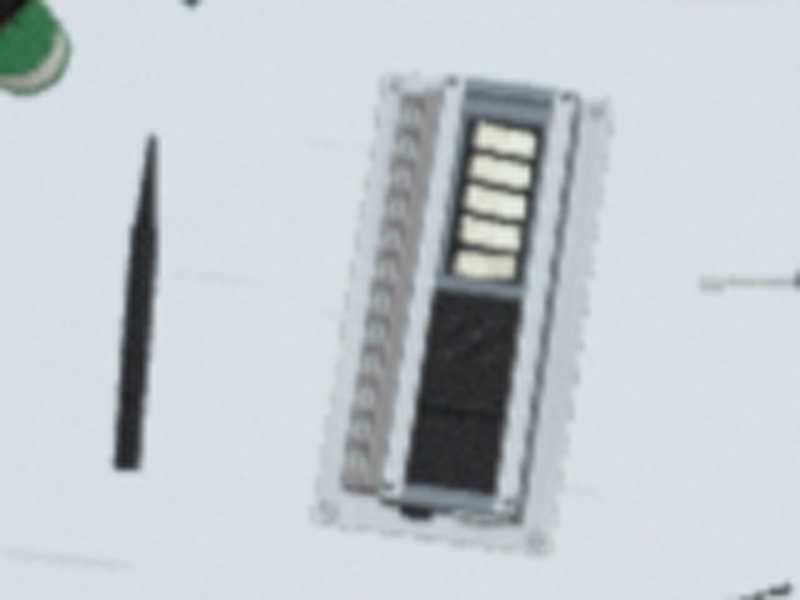

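The nearest rocker (crop ~(485,265)) slopes differently from the other four, so the off one is probably at x=17. Next I'll fit the unit and spudger poses and check them with an overlay.

```bash
cat > fit.py <<'E'
from h import *
from scipy.optimize import least_squares
d=pickle.load(open("c0.pkl","rb"));c=d["top"]
def T(p,P):
    P=np.atleast_2d(P).astype(float);a=p[2];R=np.array([[np.cos(a),-np.sin(a),0],[np.sin(a),np.cos(a),0],[0,0,1]]);return P@R.T+[p[0],p[1],0]
M=np.array([[105,60,4],[105,-44,4],[-99,-44,4],[-99,60,4],[81,17,38],[81,-17,38],[9,-17,38],[9,17,38],[-88,19.5,46.5],[96,28,46.5],[96,-28,46.5]])
u=np.array([[384,72],[610,98],[551,556],[312,522],[476,118],[542,126],[520,283],[447,275],[390,490],[443,78],[577,95]])/5.+[165,160]-.4
r=least_squares(lambda p:(proj(c,T(p,M))-u).ravel(),[501,247,-.1],loss="soft_l1")
print(r.x,(r.fun.reshape(-1,2)*5).round(1).tolist());p=r.x
# spudger
hsv=c["pixels"][180:262,170:215].max(2);m=(hsv<100).astype(np.uint8)
n,l,st,ce=cv2.connectedComponentsWithStats(m);k=1+st[1:,4].argmax()
ys,xs=np.where(l==k);uv=np.c_[xs+170,ys+180]
Q=np.array([unproj(c,q,5)[:2] for q in uv]);mu=Q.mean(0);w,v=np.linalg.eigh(np.cov((Q-mu).T));ax=v[:,1]*np.sign(v[0,1])
s=(Q-mu)@ax;print("spud len",np.ptp(s),"yaw",np.arctan2(ax[1],ax[0]),"mid",mu+ax*(s.max()+s.min())/2,"width",np.ptp((Q-mu)@v[:,0]))
im=cv2.resize(c["pixels"][160:280,165:325,::-1],None,fx=5,fy=5,interpolation=cv2.INTER_CUBIC)
def L(pts,col):
    q=(proj(c,pts)-[165,160]+.4)*5;cv2.polylines(im,[q.astype(np.int32)],True,col,1)
L(T(p,M[:4]),(0,0,255));L(T(p,M[4:8]),(0,255,0))
for x,t in zip([17,31,45,59,73],[-.32]+[.32]*4):
    h=lambda y,z:[y*np.cos(t)-z*np.sin(t)*1,31+y*np.sin(t)+z*np.cos(t)]
    L(T(p,[[x+a,*h(b,2.6)] for a,b in[(5,13),(5,-13),(-5,-13),(-5,13)]]),(255,0,0))
cov=[[-30+0,17,52],[-30,-17,52],[-36,-17,52],[-36,17,52]]
L(T(p,[[9-84+0,21,41.5],[9,21,41.5],[9,-21,41.5],[9-84,-21,41.5]]),(0,255,255))
cv2.imwrite("pics/ov.png",im)
sc=d["scene"];q=proj(sc,T(p,[45,0,38]))[0].astype(int);print(q)
im2=cv2.resize(sc["pixels"][q[1]-32:q[1]+43,q[0]-75:q[0]+45,::-1],None,fx=6,fy=6,interpolation=cv2.INTER_CUBIC);cv2.imwrite("pics/sc.png",im2)
E
python3 fit.py
```

```text
[ 5.05482864e+02  2.42462496e+02 -3.55520442e-02] [[-0.2, -0.5], [3.7, 4.0], [-1.5, -0.0], [-2.2, 0.6], [-9.0, -3.7], [2.9, -1.3], [1.0, 3.6], [-5.1, 0.9], [9.3, 8.6], [2.8, -5.8], [-2.1, -5.7]]
spud len 140.77935922632602 yaw 0.0654809048443844 mid [494.44630294 392.66420794] width 10.09364026931453
[281 214]
```

View pics/ov.png

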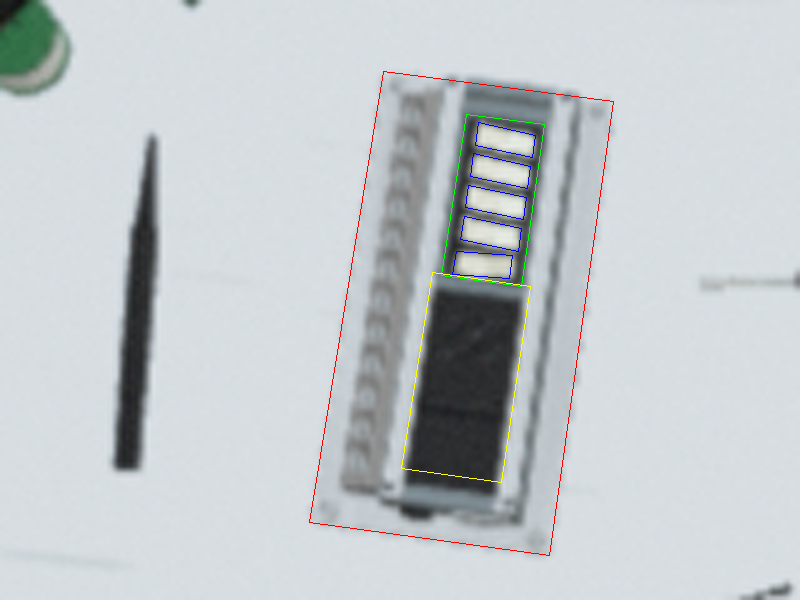

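View pics/sc.png

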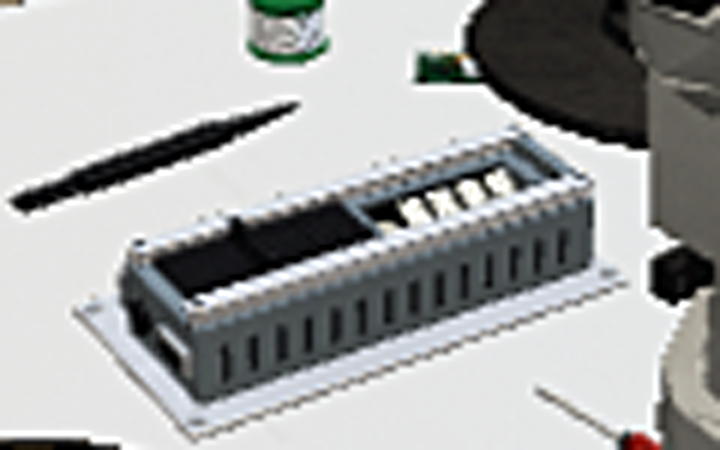

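The overlay matches well (plate, window and rocker tilts), so the off switch is the nearest one, x=17. The spudger lies parallel to +x with its tip away from the robot. I'll lift above the microscope and swing round the base axis.

```bash
cat >> h.py <<'E'
from scipy.spatial.transform import Rotation as Ro
from scipy.linalg import logm,expm
def H(pos,R):
    T=np.eye(4);T[:3,:3]=R;T[:3,3]=pos;return T
def down(yaw,tilt=0): # tool x at world yaw, z down; tilt about tool y
    c,s=np.cos(yaw),np.sin(yaw);return np.array([[c,s,0],[s,-c,0],[0,0,-1.]])@Ro.from_rotvec([0,tilt,0]).as_matrix()
def cur():
    from rig import arm
    s=arm.read_state();return H(s["position"],Ro.from_rotvec(s["tool_rot"]).as_matrix()),s
def plan(T0,T1,n):
    E=expm(np.real(logm(np.linalg.inv(T0)@T1))/n);r=Ro.from_matrix(E[:3,:3]).as_rotvec()
    print(n,"rows of",(E[:3,3]/1000).round(4).tolist(),r.round(4).tolist(),"| final",T1[:3,3].round(1))
UN=np.array([505.5,242.5,-.0356])
def unit(P):
    a=UN[2];return np.array([UN[0]+P[0]*np.cos(a)-P[1]*np.sin(a),UN[1]+P[0]*np.sin(a)+P[1]*np.cos(a),P[2]])
E
python3 - <<'E'
from h import *
d=pickle.load(open("c0.pkl","rb"));c=d["top"]
for uv,z in [((152,175),130),((152,175),420),((90,110),420)]:print(unproj(c,uv,z).round())
T0,s=cur();Tu=T0.copy();Tu[2,3]=460;plan(T0,Tu,5)
Rz=H([0,0,0],Ro.from_rotvec([0,0,1.96]).as_matrix())
plan(Tu,Rz@Tu,28)
E
```

```text
[555. 458. 130.]
[476. 367. 420.]
[560. 467. 420.]
5 rows of [-0.0, -0.0001, -0.0459] [-0.0, -0.0, 0.0] | final [ 174.3 -599.7  460. ]
28 rows of [0.0437, -0.0015, 0.0] [-0.0, -0.0001, -0.07] | final [488.8 388.8 460. ]
```

```bash
python3 -m inch '[[[0,0,-0.046],[0,0,0]],[[0,0,-0.046],[0,0,0]],[[0,0,-0.046],[0,0,0]],[[0,0,-0.046],[0,0,0]],[[0,0,-0.046],[0,0,0]]]' 0.04
for i in 1; do python3 -m inch '[[[0.0437,-0.0015,0],[0,0,-0.07]],[[0.0437,-0.0015,0],[0,0,-0.07]],[[0.0437,-0.0015,0],[0,0,-0.07]],[[0.0437,-0.0015,0],[0,0,-0.07]],[[0.0437,-0.0015,0],[0,0,-0.07]]]'; done
python3 - <<'E'
from h import *
T0,s=cur();print(s["joint_positions"].round(2),s["position"].round(0))
Tt=H([450,300,460],down(2.4));plan(T0,Tt,20)
E
```

```text
time: 0.6
position: [174.2, -599.6, 463.0]
tool_rot: [-3.11, -0.443, 0.0]
ft_force: [0.7, -1.2, 0.6]
gripper_width: 40.1
grasp_force: 0.0
time: 1.1
position: [371.1, -503.2, 460.3]
tool_rot: [-2.983, -0.981, 0.001]
ft_force: [0.9, -0.8, -0.5]
gripper_width: 39.8
grasp_force: 0.0
[ 0.93  0.43 -0.08  0.8   0.04  1.91 -0.07] [ 371. -503.  460.]
20 rows of [0.0461, 0.0, 0.0] [-0.0001, -0.0001, -0.0882] | final [450. 300. 460.]
```

```bash
python3 -m inch '[[[0.0437,-0.0015,0],[0,0,-0.07]],[[0.0437,-0.0015,0],[0,0,-0.07]],[[0.0437,-0.0015,0],[0,0,-0.07]],[[0.0437,-0.0015,0],[0,0,-0.07]],[[0.0437,-0.0015,0],[0,0,-0.07]],[[0.0437,-0.0015,0],[0,0,-0.07]],[[0.0437,-0.0015,0],[0,0,-0.07]],[[0.0437,-0.0015,0],[0,0,-0.07]],[[0.0437,-0.0015,0],[0,0,-0.07]],[[0.0437,-0.0015,0],[0,0,-0.07]]]' >/dev/null
python3 -m inch '[[[0.0437,-0.0015,0],[0,0,-0.07]],[[0.0437,-0.0015,0],[0,0,-0.07]],[[0.0437,-0.0015,0],[0,0,-0.07]],[[0.0437,-0.0015,0],[0,0,-0.07]],[[0.0437,-0.0015,0],[0,0,-0.07]],[[0.0437,-0.0015,0],[0,0,-0.07]],[[0.0437,-0.0015,0],[0,0,-0.07]],[[0.0437,-0.0015,0],[0,0,-0.07]],[[0.0437,-0.0015,0],[0,0,-0.07]],[[0.0437,-0.0015,0],[0,0,-0.07]]]'
python3 - <<'E'
from h import *
T0,s=cur();print(s["joint_positions"].round(2))
# grasp pose: spudger x=0, phi tilt: fingers lean towards tip(+x)
ph=.14
yaw=np.pi+.0655
for sg in(1,-1):
    R=down(yaw,sg*ph);print(sg,R[:,2].round(2))
R=down(yaw,-ph) if down(yaw,-ph)[0,2]>0 else down(yaw,ph)
G=np.array([497.,393.,3.5]) # TCP
Tp=H(G-R[:,2]*110,R);plan(T0,Tp,10); plan(T0,Tp,14)
E
```

```text
time: 3.1
position: [559.3, 279.6, 460.5]
tool_rot: [-1.65, -2.673, 0.002]
ft_force: [0.8, 0.7, -0.2]
gripper_width: 40.5
grasp_force: 0.0
[-0.24  0.47 -0.54  0.78  0.25  1.94 -0.18]
1 [-0.14 -0.01 -0.99]
-1 [ 0.14  0.01 -0.99]
10 rows of [0.0155, 0.0045, 0.034] [-0.0083, -0.0124, -0.1169] | final [481.7 392.  112.4]
14 rows of [0.0111, 0.0034, 0.0243] [-0.0059, -0.0089, -0.0835] | final [481.7 392.  112.4]
```

```bash
python3 -m inch '[[[0.0155,0.0045,0.034],[-0.0083,-0.0124,-0.117]],[[0.0155,0.0045,0.034],[-0.0083,-0.0124,-0.117]],[[0.0155,0.0045,0.034],[-0.0083,-0.0124,-0.117]],[[0.0155,0.0045,0.034],[-0.0083,-0.0124,-0.117]],[[0.0155,0.0045,0.034],[-0.0083,-0.0124,-0.117]],[[0.0155,0.0045,0.034],[-0.0083,-0.0124,-0.117]],[[0.0155,0.0045,0.034],[-0.0083,-0.0124,-0.117]],[[0.0155,0.0045,0.034],[-0.0083,-0.0124,-0.117]],[[0.0155,0.0045,0.034],[-0.0083,-0.0124,-0.117]],[[0.0155,0.0045,0.034],[-0.0083,-0.0124,-0.117]]]'
python3 - <<'E'
from h import *
T0,s=cur();print(s["joint_positions"].round(2))
R=down(np.pi+.0655,-.14)
G=np.array([497.,393.,4]);plan(T0,H(G,R),4)
E
```

```text
time: 4.1
position: [482.3, 390.9, 111.6]
tool_rot: [-0.103, 2.999, 0.008]
ft_force: [0.7, -0.2, -0.9]
gripper_width: 39.9
grasp_force: 0.0
[-0.22  0.48 -0.74  1.64  0.48  1.09  0.54]
4 rows of [0.0001, 0.0003, 0.0271] [0.0002, 0.0002, 0.0008] | final [497. 393.   4.]
```

```bash
python3 -m inch '[[[0,0.0003,0.027],[0,0,0]],[[0,0.0003,0.027],[0,0,0]],[[0,0.0003,0.027],[0,0,0]],[[0,0.0003,0.027],[0,0,0]],[[0,0,0],[0,0,0]]]'
python3 -m inch '[[[0,0,0],[0,0,0]],[[0,0,0],[0,0,0]],[[0,0,0],[0,0,0]],[[0,0,0],[0,0,0]],[[0,0,0],[0,0,0]],[[0,0,0],[0,0,0]]]' 0 60
python3 -m inch '[[[0,0,-0.04],[0,0,0]],[[0,0,-0.04],[0,0,0]],[[0,0,-0.04],[0,0,0]],[[0,0,-0.03],[0,0,0]],[[0,0,0],[0,0,0]]]'
python3 - <<'E'
from h import *
T0,s=cur();print(s["joint_positions"].round(2))
# intermediate: spudger tip toward -x: tool x toward yaw of unit (+x) , tool z leaning
th=.62; ps=th-.14
yaw=UN[2]
R=down(yaw,ps);print(R[:,2].round(2))
print("spud dir", (R@[-np.cos(.14),0,np.sin(.14)]).round(2),(R@[-np.cos(.14),0,-np.sin(.14)]).round(2))
Tm=H([480,300,260],down(np.pi/2+.06,.1));plan(T0,Tm,12)
E
```

```text
time: 4.6
position: [496.6, 390.2, 1.8]
tool_rot: [-0.095, 3.005, 0.0]
ft_force: [-1.1, -0.1, 0.5]
gripper_width: 39.7
grasp_force: 0.0
time: 5.2
position: [498.8, 393.8, 8.1]
tool_rot: [-0.095, 2.997, 0.01]
ft_force: [-1.3, -0.7, 6.8]
gripper_width: 8.5
grasp_force: 59.6
time: 5.7
position: [478.2, 394.0, 160.8]
tool_rot: [-0.096, 2.992, 0.016]
ft_force: [-0.3, 0.3, 0.7]
gripper_width: 8.1
grasp_force: 58.6
[-0.21  0.43 -0.77  1.59  0.44  1.16  0.56]
[ 0.46 -0.02 -0.89]
spud dir [-0.81  0.03 -0.58] [-0.94  0.03 -0.33]
12 rows of [-0.0058, -0.0062, -0.0083] [0.0035, 0.0158, 0.1315] | final [480. 300. 260.]
```

```bash
python3 - <<'E'
from h import *
from rig import arm
T0,s=cur();ims=[];d={}
for n in("scene","top"):
    c=arm.capture(n);d[n]=c;q=proj(c,T0[:3,3])[0].astype(int);print(n,q)
    x0=max(0,q[0]-60);y0=max(0,q[1]-45);print(x0,y0)
    ims.append(cv2.resize(c["pixels"][y0:y0+90,x0:x0+120,::-1],(400*1,300),interpolation=cv2.INTER_CUBIC))
pickle.dump(d,open("c1.pkl","wb"))
cv2.imwrite("pics/g1.png",cv2.resize(np.hstack(ims),None,fx=1,fy=1))
E
```

```text
scene [222 154]
162 109
top [174 213]
114 168
```

View pics/g1.png

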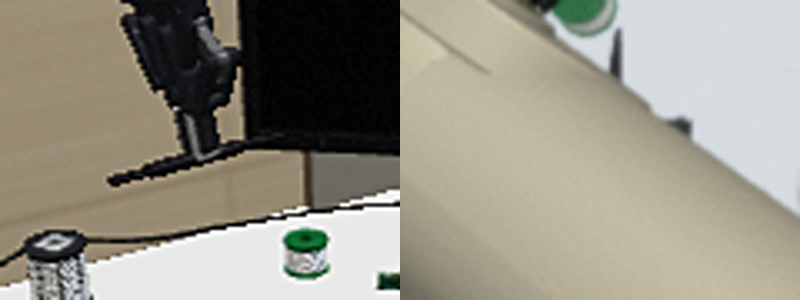

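The left crop shows the spudger level but held only by the very fingertips (~(205,155)), and the opening reads 8.5 mm instead of 12. I'll set it down and regrasp deeper and more upright.

```bash
python3 -m inch '[[[0,0,0.04],[0,0,0]],[[0,0,0.04],[0,0,0]],[[0,0,0.04],[0,0,0]],[[0,0,0.025],[0,0,0]],[[0,0,0.005],[0,0,0]],[[0,0,0.002],[0,0,0]],[[0,0,0],[0,0,0]]]'
python3 -m inch '[[[0,0,0],[0,0,0]],[[0,0,0],[0,0,0]],[[0,0,0],[0,0,0]]]' 0.022
python3 - <<'E'
from h import *
T0,s=cur();print(s["position"],s["gripper_width"])
plan(T0,H([498,393.3,2.0],down(np.pi+.0655,-.06)),3)
E
```

```text
time: 6.5
position: [498.4, 393.2, 4.8]
tool_rot: [-0.095, 2.999, 0.008]
ft_force: [-0.2, 1.0, 0.1]
gripper_width: 8.6
grasp_force: 98.4
time: 6.8
position: [498.9, 393.2, 5.2]
tool_rot: [-0.095, 2.998, 0.009]
ft_force: [-0.9, 0.0, -0.4]
gripper_width: 22.1
grasp_force: 0.0
[498.86679891 393.1957342    5.18251754] 22.144557393292867
3 rows of [0.0004, 0.0001, 0.001] [0.0003, 0.0273, -0.0008] | final [498.  393.3   2. ]
```

```bash
python3 -m inch '[[[0.0004,0,0.001],[0,0.027,0]],[[0.0004,0,0.001],[0,0.027,0]],[[0.0004,0,0.001],[0,0.027,0]],[[0,0,0],[0,0,0]]]'
python3 -m inch '[[[0,0,0],[0,0,0]],[[0,0,0],[0,0,0]],[[0,0,0],[0,0,0]],[[0,0,0],[0,0,0]]]' 0 80
python3 -m inch '[[[0,0,0],[0,0,0]]]'
python3 -m inch '[[[0,0,-0.02],[0,0,0]],[[0,0,0],[0,0,0]]]'
```

```text
time: 7.2
position: [498.9, 392.2, 0.7]
tool_rot: [-0.094, 3.082, 0.004]
ft_force: [-0.1, -0.4, -0.7]
gripper_width: 22.5
grasp_force: 0.0
time: 7.6
position: [497.5, 393.0, 1.2]
tool_rot: [-0.098, 3.08, 0.004]
ft_force: [-0.0, 0.0, 1.6]
gripper_width: 9.3
grasp_force: 79.8
time: 7.7
position: [497.5, 393.0, 1.3]
tool_rot: [-0.098, 3.08, 0.004]
ft_force: [0.6, -0.0, 0.0]
gripper_width: 9.4
grasp_force: 79.8
time: 7.9
position: [497.0, 394.1, 23.3]
tool_rot: [-0.098, 3.078, 0.007]
ft_force: [0.4, 1.8, -0.5]
gripper_width: 9.1
grasp_force: 79.6
```

```bash
cat >> h.py <<'E'
PH=.06;L=76.;TH=.5
tipT=np.array([-L*np.cos(PH),0,L*np.sin(PH)-3.7])
def press(P,off=(0,0,0)): # unit coords of tip -> tool pose
    R=down(UN[2],TH-PH);return H(unit(P)+np.array(off)-R@tipT,R)
E
python3 - <<'E'
from h import *
T0,s=cur()
Tm=H([500,330,180],down(1.6,.1));plan(T0,Tm,12)
plan(Tm,press([17,-10,37],(0,0,45)),12)
E
```

```text
12 rows of [-0.0038, -0.0039, -0.0132] [-0.0024, 0.0103, 0.1339] | final [500. 330. 180.]
12 rows of [-0.0029, 0.0119, 0.0055] [-0.0365, 0.0217, 0.1319] | final [590.4 229.5 115.1]
```

```bash
python3 -m inch '[[[0,0,-0.04],[0,0,0]],[[-0.0038,-0.0039,-0.0132],[-0.0024,0.0103,0.134]],[[-0.0038,-0.0039,-0.0132],[-0.0024,0.0103,0.134]],[[-0.0038,-0.0039,-0.0132],[-0.0024,0.0103,0.134]],[[-0.0038,-0.0039,-0.0132],[-0.0024,0.0103,0.134]],[[-0.0038,-0.0039,-0.0132],[-0.0024,0.0103,0.134]],[[-0.0038,-0.0039,-0.0132],[-0.0024,0.0103,0.134]]]'
python3 -m inch '[[[-0.0038,-0.0039,-0.0132],[-0.0024,0.0103,0.134]],[[-0.0038,-0.0039,-0.0132],[-0.0024,0.0103,0.134]],[[-0.0038,-0.0039,-0.0132],[-0.0024,0.0103,0.134]],[[-0.0038,-0.0039,-0.0132],[-0.0024,0.0103,0.134]],[[-0.0038,-0.0039,-0.0132],[-0.0024,0.0103,0.134]],[[-0.0038,-0.0039,-0.0132],[-0.0024,0.0103,0.134]]]' 
python3 - <<'E'
from h import *
T0,s=cur();print(s["joint_positions"].round(2))
plan(T0,press([17,-10,37],(0,0,45)),13)
E
```

```text
time: 8.6
position: [506.5, 363.2, 140.3]
tool_rot: [-1.141, -2.919, -0.059]
ft_force: [-0.0, -0.2, -0.5]
gripper_width: 9.3
grasp_force: 79.6
time: 9.2
position: [497.0, 327.8, 217.4]
tool_rot: [-2.146, -2.192, -0.102]
ft_force: [0.2, -0.0, 0.2]
gripper_width: 9.3
grasp_force: 79.6
[-0.19  0.33 -0.5   1.51  0.08  1.28 -0.67]
13 rows of [-0.003, 0.0108, 0.0079] [-0.0336, 0.0204, 0.1212] | final [590.4 229.5 115.1]
```

```bash
python3 -m inch '[[[-0.003,0.0108,0.0079],[-0.0336,0.0204,0.1212]],[[-0.003,0.0108,0.0079],[-0.0336,0.0204,0.1212]],[[-0.003,0.0108,0.0079],[-0.0336,0.0204,0.1212]],[[-0.003,0.0108,0.0079],[-0.0336,0.0204,0.1212]],[[-0.003,0.0108,0.0079],[-0.0336,0.0204,0.1212]],[[-0.003,0.0108,0.0079],[-0.0336,0.0204,0.1212]],[[-0.003,0.0108,0.0079],[-0.0336,0.0204,0.1212]]]' >/dev/null
python3 -m inch '[[[-0.003,0.0108,0.0079],[-0.0336,0.0204,0.1212]],[[-0.003,0.0108,0.0079],[-0.0336,0.0204,0.1212]],[[-0.003,0.0108,0.0079],[-0.0336,0.0204,0.1212]],[[-0.003,0.0108,0.0079],[-0.0336,0.0204,0.1212]],[[-0.003,0.0108,0.0079],[-0.0336,0.0204,0.1212]],[[-0.003,0.0108,0.0079],[-0.0336,0.0204,0.1212]],[[0,0,0],[0,0,0]]]'
python3 - <<'E'
from h import *
from rig import arm
T0,s=cur();print(s["joint_positions"].round(2))
T1=press([17,-10,37],(0,0,15));plan(T0,T1,3)
tip=(T0@np.r_[tipT,1])[:3];tail=(T0@np.r_[tipT+150*np.array([np.cos(PH),0,-np.sin(PH)]),1])[:3];print(tip)
ims=[];d={}
for n in("scene","top"):
    c=arm.capture(n);d[n]=c;q=proj(c,[tip,tail]);q0=q[0].astype(int);print(n,q.tolist())
    x0,y0=q0[0]-50,q0[1]-50
    im=cv2.resize(c["pixels"][y0:y0+100,x0:x0+100,::-1],None,fx=4,fy=4,interpolation=cv2.INTER_CUBIC)
    for a in q: cv2.drawMarker(im,tuple(((a-[x0,y0]+.4)*4).astype(int).tolist()),(0,0,255),0,14,1)
    ims.append(im)
pickle.dump(d,open("c2.pkl","wb"))
cv2.imwrite("pics/p1.png",np.hstack(ims))
E
```

```text
time: 10.6
position: [589.6, 229.9, 113.5]
tool_rot: [3.058, -0.049, 0.681]
ft_force: [-0.8, 0.6, -0.7]
gripper_width: 9.2
grasp_force: 79.6
[-0.46  0.25 -0.11  1.91  0.45  0.67 -2.47]
3 rows of [-0.0038, 0.0001, 0.0087] [-0.0, 0.0005, 0.0012] | final [590.4 229.5  85.1]
[521.30984476 232.08922974  80.50029073]
scene [[273.65581411341975, 204.18415015065486], [319.83152189772903, 164.1583129635984]]
top [[265.24617327545377, 208.77010488978846], [273.4641930463334, 135.46378623732394]]
```

View pics/p1.png

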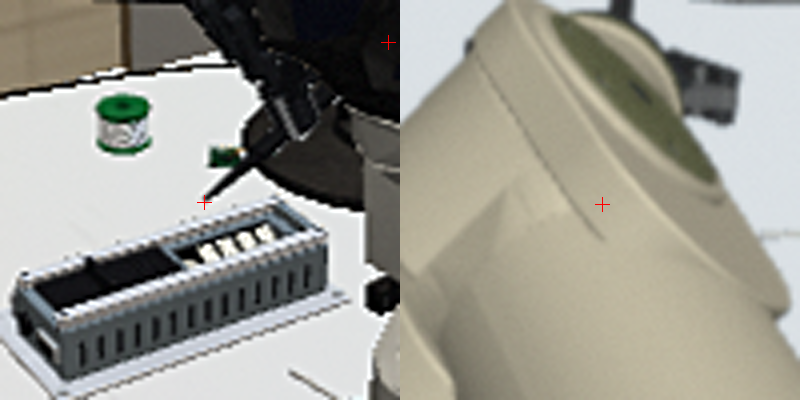

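The tip shows at (206,197) against a predicted (204,202), which is about 2 mm, so the in-hand model holds. I'll go down close to the rocker and check there.

```bash
python3 -m inch '[[[-0.004,0,0.0087],[0,0,0]],[[-0.004,0,0.0087],[0,0,0]],[[-0.004,0,0.0087],[0,0,0]],[[-0.002,0,0.0045],[0,0,0]],[[-0.002,0,0.0045],[0,0,0]],[[0,0,0],[0,0,0]]]'
python3 - <<'E'
from h import *
from rig import arm
T0,s=cur()
tip=(T0@np.r_[tipT,1])[:3];print(tip,unit([17,-10,37]))
c=arm.capture("scene");q0=proj(c,[tip])[0].astype(int)
x0,y0=q0[0]-40,q0[1]-35
im=cv2.resize(c["pixels"][y0:y0+65,x0:x0+90,::-1],None,fx=8,fy=8,interpolation=cv2.INTER_CUBIC)
def L_(pts,col):
    q=(proj(c,pts)-[x0,y0]+.4)*8;cv2.polylines(im,[q.astype(np.int32)],True,col,1)
L_([unit(p) for p in[(9,17,38),(81,17,38),(81,-17,38),(9,-17,38)]],(0,255,0))
L_([unit(p) for p in[(-88,-28,46.5),(96,-28,46.5),(96,-19.5,46.5),(-88,-19.5,46.5)]],(255,0,255))
L_([unit(p) for p in[(12,-10,36.8),(22,-10,36.8)]],(255,0,0))
L_([tip,tip+[0,0,-1]],(0,0,255))
cv2.imwrite("pics/p2.png",im)
for dz in(6,): plan(T0,press([17,-10,37],(0,0,0)),3);plan(T0,press([17,-10,31.5],(0,0,0)),3)
E
```

```text
time: 11.3
position: [591.3, 230.5, 76.2]
tool_rot: [3.059, -0.046, 0.684]
ft_force: [0.6, -0.3, 0.0]
gripper_width: 9.5
grasp_force: 79.6
[523.0860854  232.60541263  43.11922762] [522.13330377 231.90126396  37.        ]
3 rows of [-0.0011, 0.0004, 0.0017] [-0.0006, 0.0, 0.0017] | final [590.4 229.5  70.1]
3 rows of [-0.0019, 0.0004, 0.0034] [-0.0006, 0.0, 0.0017] | final [590.4 229.5  64.6]
```

View pics/p2.png

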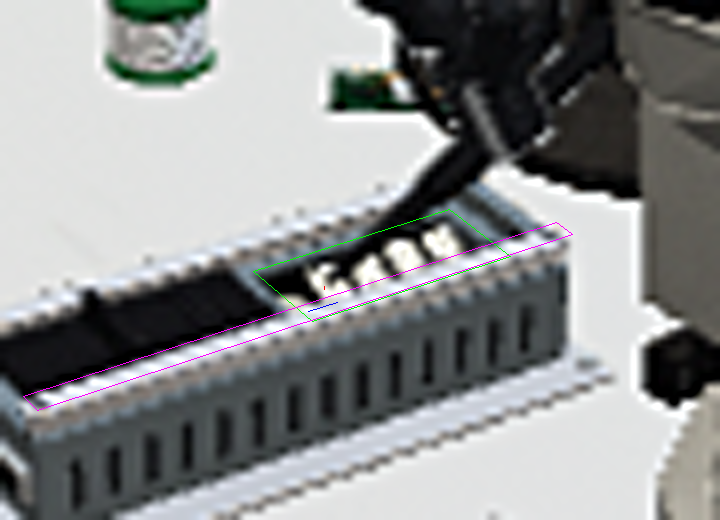

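The tip is over the nearest rocker (crop ~(315,272)), and relative to the unit it reads up to a few mm high. I'll shift about 1.5 mm towards -x/-y and press slowly, watching the force.

```bash
python3 - <<'E'
from h import *
T0,s=cur();R=T0[:3,:3]
print("down 1mm",(R.T@[0,0,-1]).round(3),"shift",(R.T@[-2.5,-2.2,0]).round(2))
E
```

```text
down 1mm [-0.426 -0.     0.905] shift [-2.2   2.27 -1.04]
```

```bash
python3 -m inch '[[[-0.0022,0.0022,-0.001],[0,0,0]],[[-0.00085,0,0.0018],[0,0,0]],[[-0.00085,0,0.0018],[0,0,0]],[[0,0,0],[0,0,0]]]' - 110
for k in a; do python3 -m inch '[[[-0.00064,0,0.00136],[0,0,0]],[[0,0,0],[0,0,0]]]'; done
python3 -m inch '[[[-0.00064,0,0.00136],[0,0,0]],[[0,0,0],[0,0,0]]]'
python3 -m inch '[[[-0.00064,0,0.00136],[0,0,0]],[[0,0,0],[0,0,0]]]'
python3 -m inch '[[[-0.00064,0,0.00136],[0,0,0]],[[0,0,0],[0,0,0]]]'
```

```text
time: 11.75
position: [589.1, 228.6, 73.0]
tool_rot: [3.059, -0.047, 0.686]
ft_force: [0.1, 1.2, -0.6]
gripper_width: 7.9
grasp_force: 111.4
time: 11.95
position: [589.2, 228.6, 71.5]
tool_rot: [3.059, -0.047, 0.686]
ft_force: [0.2, 0.1, 0.0]
gripper_width: 8.0
grasp_force: 111.4
time: 12.15
position: [589.1, 228.6, 70.0]
tool_rot: [3.059, -0.047, 0.685]
ft_force: [0.1, 0.7, -0.7]
gripper_width: 8.1
grasp_force: 111.4
time: 12.35
position: [589.3, 228.7, 68.7]
tool_rot: [3.059, -0.047, 0.686]
ft_force: [-0.3, -0.5, 0.7]
gripper_width: 8.3
grasp_force: 111.6
time: 12.55
position: [589.5, 228.8, 67.4]
tool_rot: [3.059, -0.047, 0.687]
ft_force: [0.2, 0.1, 2.5]
gripper_width: 7.9
grasp_force: 111.8
```

```bash

python3 -m inch '[[[-0.00064,0,0.00136],[0,0,0]],[[0,0,0],[0,0,0]]]'|grep -E 'pos|ft'
python3 -m inch '[[[-0.00064,0,0.00136],[0,0,0]],[[0,0,0],[0,0,0]]]'|grep -E 'pos|ft'
python3 -m inch '[[[-0.00064,0,0.00136],[0,0,0]],[[0,0,0],[0,0,0]]]'|grep -E 'pos|ft'
python3 -m inch '[[[-0.00064,0,0.00136],[0,0,0]],[[0,0,0],[0,0,0]]]'|grep -E 'pos|ft'
```

```text
position: [589.6, 228.9, 66.1]
ft_force: [1.0, -0.4, 3.4]
position: [588.9, 228.6, 63.8]
ft_force: [-0.8, 0.6, -0.1]
position: [588.6, 228.4, 61.8]
ft_force: [-0.5, -0.1, 0.6]
position: [589.2, 228.5, 61.0]
ft_force: [-0.6, -0.1, 1.9]
```

```bash

python3 -m inch '[[[-0.0,0,-0.004],[0,0,0]],[[0.008,0,-0.018],[0,0,0]],[[0.016,0,-0.036],[0,0,0]],[[0.016,0,-0.036],[0,0,0]]]'|grep -E 'pos|ft|time'
python3 - <<'E'
from h import *
from rig import arm
c0=pickle.load(open("c0.pkl","rb"))["scene"];c=arm.capture("scene");ims=[]
for k in(c0,c):
    ims.append(cv2.resize(k["pixels"][190:240,255:315,::-1],(400,333),interpolation=cv2.INTER_CUBIC))
cv2.imwrite("pics/r1.png",np.hstack(ims))
T0,s=cur();print(s["joint_positions"].round(2))
# place pose: level spudger, tool at (490,385), yaw .15
R=down(.15,-PH);print((R@[-np.cos(PH),0,np.sin(PH)]).round(3))
R2=down(.15,-PH)
plan(T0,H([495,388,130],R2),10)
plan(H([495,388,130],R2),H([495,388,10],R2),4)
E
```

```text
time: 13.75
position: [584.2, 228.6, 163.6]
ft_force: [1.5, 0.3, 0.8]
[-0.44  0.17 -0.14  1.86  0.39  0.77 -2.4 ]
[-0.989 -0.149  0.   ]
10 rows of [-0.0093, -0.0163, 0.0023] [0.003, -0.0508, -0.0179] | final [495. 388. 130.]
4 rows of [0.0018, -0.0, 0.0299] [-0.0, 0.0, -0.0] | final [495. 388.  10.]
```

View pics/r1.png

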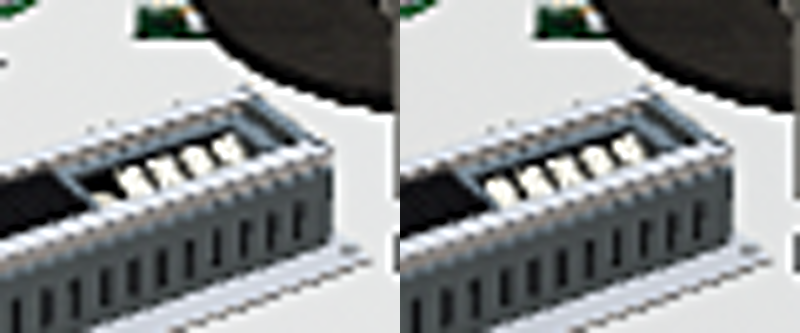

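All five rockers now lean the same way (right half, row at (500,190) to (630,150)). Next I'll lay the spudger down on the free bench.

```bash
python3 - <<'E'
from h import *
T0,s=cur()
R=down(.15,-PH);plan(T0,H([475,374,120],R),10)
E
```

```text
10 rows of [-0.0115, -0.015, 0.0028] [0.003, -0.0508, -0.0179] | final [475. 374. 120.]
```

```bash
python3 -m inch '[[[-0.0115,-0.015,0.0028],[0.003,-0.0508,-0.0179]],[[-0.0115,-0.015,0.0028],[0.003,-0.0508,-0.0179]],[[-0.0115,-0.015,0.0028],[0.003,-0.0508,-0.0179]],[[-0.0115,-0.015,0.0028],[0.003,-0.0508,-0.0179]],[[-0.0115,-0.015,0.0028],[0.003,-0.0508,-0.0179]],[[-0.0115,-0.015,0.0028],[0.003,-0.0508,-0.0179]],[[-0.0115,-0.015,0.0028],[0.003,-0.0508,-0.0179]],[[-0.0115,-0.015,0.0028],[0.003,-0.0508,-0.0179]],[[-0.0115,-0.015,0.0028],[0.003,-0.0508,-0.0179]],[[-0.0115,-0.015,0.0028],[0.003,-0.0508,-0.0179]]]'
python3 -m inch '[[[0.0018,0,0.03],[0,0,0]],[[0.0018,0,0.03],[0,0,0]],[[0.0018,0,0.03],[0,0,0]],[[0.0008,0,0.015],[0,0,0]],[[0,0,0],[0,0,0]]]'
python3 - <<'E'
from h import *
T0,s=cur();print(s["joint_positions"].round(2));plan(T0,H([475,374,6],down(.15,-PH)),3)
E
```

```text
time: 14.8
position: [472.0, 372.7, 110.7]
tool_rot: [3.122, 0.234, -0.11]
ft_force: [-0.5, 0.8, -0.5]
gripper_width: 8.0
grasp_force: 111.6
time: 15.3
position: [470.9, 371.1, 4.1]
tool_rot: [3.121, 0.233, -0.111]
ft_force: [0.1, 0.2, 0.5]
gripper_width: 8.2
grasp_force: 111.6
[-0.51  0.59 -0.26  1.61  0.13  1.02 -2.22]
3 rows of [0.0015, -0.0007, -0.0007] [0.0015, 0.0037, -0.0004] | final [475. 374.   6.]
```

```bash
python3 -m inch '[[[0,0,0.0015],[0,0,0]],[[0,0,0.001],[0,0,0]],[[0,0,0],[0,0,0]]]'|grep -E 'pos|ft'
python3 -m inch '[[[0,0,0],[0,0,0]],[[0,0,0],[0,0,0]],[[0,0,0],[0,0,0]]]' 0.03 |grep -E 'pos|ft|wid'
python3 -m inch '[[[0,0,-0.02],[0,0,0]],[[0,0,-0.04],[0,0,0]],[[0,0,-0.045],[0,0,0]],[[0,0,-0.045],[0,0,0]],[[0,0,0],[0,0,0]]]'
python3 - <<'E'
from h import *
T0,s=cur();print(s["joint_positions"].round(2))
# push pose: tool yaw so that tool x along unit +x (pads' 22 mm along x) ; contact offset ~11 ahead
x0=-49-11-10
P=unit([x0,0,100]);plan(T0,H(P,down(UN[2],0)),6)
print(unit([x0,0,46]))
E
```

```text
position: [472.1, 372.2, 4.4]
ft_force: [-0.2, 1.1, -0.7]
position: [471.7, 371.8, 3.5]
ft_force: [-0.0, -0.6, -0.6]
gripper_width: 30.4
time: 16.4
position: [484.8, 376.3, 160.7]
tool_rot: [3.13, 0.233, -0.091]
ft_force: [0.2, 0.8, -0.4]
gripper_width: 30.2
grasp_force: 0.0
[-0.49  0.45 -0.28  1.44  0.09  1.31 -2.19]
6 rows of [-0.0094, 0.0213, 0.0104] [0.0004, 0.0096, 0.0307] | final [435.5 245.  100. ]
[435.54435292 244.99147366  46.        ]
```

```bash
python3 -m inch '[[[-0.0094,0.0213,0.0104],[0,0.0096,0.0307]],[[-0.0094,0.0213,0.0104],[0,0.0096,0.0307]],[[-0.0094,0.0213,0.0104],[0,0.0096,0.0307]],[[-0.0094,0.0213,0.0104],[0,0.0096,0.0307]],[[-0.0094,0.0213,0.0104],[0,0.0096,0.0307]],[[-0.0094,0.0213,0.0104],[0,0.0096,0.0307]],[[0,0,0],[0,0,0]]]' 0
python3 - <<'E'
from h import *
from rig import arm
T0,s=cur();plan(T0,H(unit([-70,0,46]),down(UN[2],0)),3)
c=arm.capture("scene");im=cv2.resize(c["pixels"][150:260,190:320,::-1],None,fx=5,fy=5,interpolation=cv2.INTER_CUBIC);cv2.imwrite("pics/s1.png",im)
E
```

```text
time: 17.1
position: [430.3, 238.1, 92.4]
tool_rot: [3.127, -0.06, -0.019]
ft_force: [0.1, -0.5, 1.2]
gripper_width: -0.1
grasp_force: 0.0
3 rows of [0.0018, -0.0025, 0.0154] [0.0046, 0.004, -0.001] | final [435.5 245.   46. ]
```

View pics/s1.png

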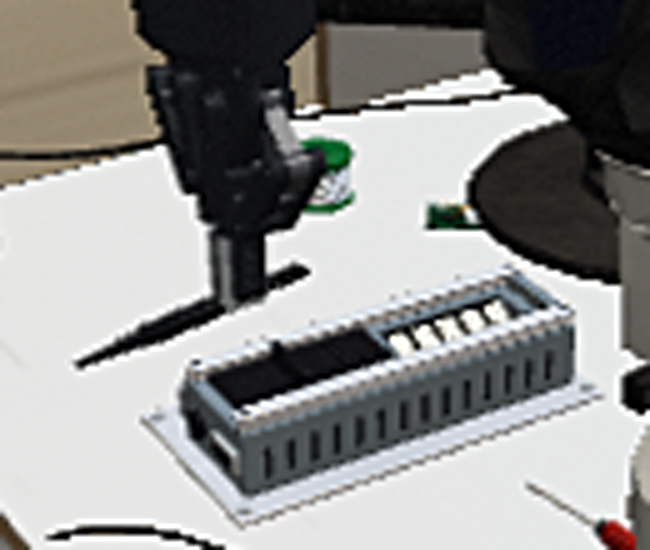

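The spudger lies flat at (80,365) to (305,270), the five rockers match, and the fingers are above the cover's near part. Going down behind the rib and pushing.

```bash
python3 -m inch '[[[0.0018,-0.0025,0.0145],[0.0046,0.004,0]],[[0.0018,-0.0025,0.0145],[0.0046,0.004,0]],[[0.0018,-0.0025,0.0145],[0.0046,0.004,0]],[[0,0,0],[0,0,0]]]'
python3 - <<'E'
from h import *
T0,s=cur();plan(T0,H(unit([-60,0,46]),down(UN[2],0)),2)
E
```

```text
time: 17.55
position: [436.9, 249.5, 49.2]
tool_rot: [-3.138, 0.053, -0.001]
ft_force: [0.2, -0.5, 0.4]
gripper_width: 0.2
grasp_force: 0.0
2 rows of [0.0044, 0.0023, 0.0016] [-0.0014, -0.0002, 0.001] | final [445.5 244.6  46. ]
```

```bash
python3 -m inch '[[[0,0.0045,0.0],[0,0,0]],[[0,0,0.003],[0,0,0]],[[0.004,0,0],[0,0,0]],[[0.004,0,0],[0,0,0]],[[0,0,0],[0,0,0]]]'|grep -E 'pos|ft'
python3 -m inch '[[[0.006,0,0],[0,0,0]],[[0.006,0,0],[0,0,0]],[[0.006,0,0],[0,0,0]],[[0.006,0,0],[0,0,0]],[[0,0,0],[0,0,0]]]'|grep -E 'pos|ft'
python3 - <<'E'
from h import *
T0,s=cur();plan(T0,H(unit([0,0,46]),down(UN[2],0)),1)
E
```

```text
position: [445.8, 244.2, 47.7]
ft_force: [0.1, 0.7, 0.2]
position: [470.6, 243.2, 47.5]
ft_force: [0.8, -0.6, 0.4]
1 rows of [0.0349, -0.0005, 0.0017] [-0.0038, -0.0036, -0.0001] | final [505.5 242.5  46. ]
```

```bash
python3 -m inch '[[[0.006,0,0.0004],[0,0,0]],[[0.006,0,0.0004],[0,0,0]],[[0.006,0,0],[0,0,0]],[[0.006,0,0],[0,0,0]]]'|grep -E 'pos|ft'
python3 -m inch '[[[0.006,0,0],[0,0,0]],[[0.006,0,0],[0,0,0]],[[0.006,0,0],[0,0,0]]]'|grep -E 'pos|ft'
python3 - <<'E'
from h import *
from rig import arm
T0,s=cur();print((T0[:3,3]-unit([0,0,46])).round(1))
c=arm.capture("top");im=cv2.resize(c["pixels"][160:280,190:340,::-1],None,fx=2.6,fy=2.6,interpolation=cv2.INTER_CUBIC)
k=arm.capture("scene");im2=cv2.resize(k["pixels"][150:260,190:320,::-1],(390,312),interpolation=cv2.INTER_CUBIC)
cv2.imwrite("pics/s2.png",np.hstack([im,im2]))
E
```

```text
position: [493.7, 242.3, 46.7]
ft_force: [-4.7, 1.7, 3.0]
position: [511.8, 241.7, 46.7]
ft_force: [-4.4, 0.8, 3.1]
[ 6.3 -0.8  0.7]
```

View pics/s2.png

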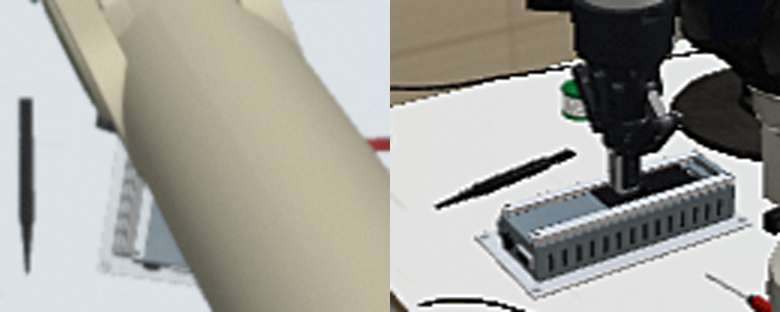

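The cover slides with the fingers (-4.5 N): its near edge is at about (600,205) in the right half and the window is almost covered. I'll keep pushing until the end stop shows in the force.

```bash
python3 -m inch '[[[0.006,0,0],[0,0,0]],[[0.006,0,0],[0,0,0]]]'|grep -E 'pos|ft'
python3 -m inch '[[[0.004,0,0],[0,0,0]]]'|grep -E 'pos|ft'
python3 -m inch '[[[0.004,0,0],[0,0,0]]]'|grep -E 'pos|ft'
python3 -m inch '[[[0.003,0,0],[0,0,0]],[[0,0,0],[0,0,0]]]'|grep -E 'pos|ft'
```

```text
position: [523.3, 241.2, 46.7]
ft_force: [-4.6, 0.2, 2.3]
position: [527.8, 241.0, 46.7]
ft_force: [-3.6, 1.0, 1.4]
position: [528.7, 241.1, 46.3]
ft_force: [-25.3, -2.4, 18.3]
position: [528.7, 241.2, 46.2]
ft_force: [-26.6, -3.9, 19.6]
```

```bash
python3 -m inch '[[[0.003,0,0],[0,0,0]],[[0,0,0],[0,0,0]]]'|grep -E 'pos|ft'
python3 -m inch '[[[0.003,0,0],[0,0,0]],[[0,0,0],[0,0,0]]]'|grep -E 'pos|ft'
```

```text
position: [528.9, 241.2, 46.0]
ft_force: [-37.7, -4.9, 27.8]
position: [529.1, 241.3, 45.8]
ft_force: [-48.6, -7.4, 36.9]
```

```bash
python3 -m inch '[[[-0.008,0,0],[0,0,0]],[[-0.008,0,-0.004],[0,0,0]],[[0,0,-0.04],[0,0,0]],[[0,0,-0.045],[0,0,0]],[[0,0,-0.045],[0,0,0]],[[-0.02,-0.02,-0.03],[0,0,0]],[[-0.03,-0.03,0],[0,0,0]],[[-0.03,-0.03,0],[0,0,0]],[[0,0,0],[0,0,0]]]'
python3 - <<'E'
from h import *
from rig import arm
UN=np.array([505.5,242.5,-.0356])
c=arm.capture("scene");g=cv2.cvtColor(c["pixels"],cv2.COLOR_RGB2GRAY)
print("brightness along unit x at y=0 (z=40), with 1.5px down offset")
for x in range(-30,92,4):
    q=proj(c,unit([x,0,39.]))[0]+[-.5,1.5];print(x,int(cv2.getRectSubPix(g,(1,1),tuple(map(float,q)))[0,0]),end="; ")
E
```

```text
time: 21.25
position: [442.9, 329.4, 212.3]
tool_rot: [-3.134, 0.041, -0.006]
ft_force: [0.1, -0.7, 1.1]
gripper_width: -0.1
grasp_force: 0.0
brightness along unit x at y=0 (z=40), with 1.5px down offset
-30 131; -26 128; -22 130; -18 131; -14 134; -10 112; -6 60; -2 102; 2 120; 6 35; 10 6; 14 12; 18 6; 22 10; 26 6; 30 9; 34 6; 38 4; 42 1; 46 2; 50 7; 54 7; 58 11; 62 5; 66 7; 70 7; 74 9; 78 11; 82 6; 86 7; 90 6;
```

The cover edge reads at x≈4 (shut), and the dark near face of the raised catch is at x≈-6. The arm is clear, so I'm handing in.

```bash
python3 -c "
from rig import arm
print(arm.hand_in())"
```

```text
the job is handed in; nothing more can be done
None
```

The off switch (the nearest one, x 17) was snapped on with the spudger tip, the cover was pushed to its end stop with the catch apparently up behind it, and the spudger lies flat on the bench; I handed the job in at about 21 s, and no verdict came back.

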